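# Sweep the snap blanks into the catch pan

### The job

First lift the tools that were left on the sorting tray over to the rubber mat. Then take the straightedge by its grip and push all the loose blanks together along the deck, over the lip and into the catch pan, without lifting any blank; stand the straightedge back lengthwise on its plywood rest and shut the pan's cover fully. Leave the oil bottle, the carton and the mug alone.

Things in the scene. Friction and masses are not known exactly. Their poses are not given: they have to be found in the camera images.
- tray: Fixed sheet-steel sorting tray. Origin under it on the bench (z=0); tray x runs across it, tray y along it. A flat deck (top 30 mm above origin) spans tray x -120..120, tray y -80..160 mm; at y=-80 it ends in an open lip and drops into a sunk catch pan, tray y -80..-154 mm, floor 4 mm above origin. Red rims 6 mm thick, 44 mm above origin (14 mm above the deck), enclose both long sides, the +y end and the outer (-y) side of the pan; the deck is open only at the lip.
- lip (a point): Middle of the deck's open lip (tray x 0, y -80 mm, at deck height 30 mm); its axes are the tray's.
- cover (a joint): Hinge of the catch pan's red cover, rad: 0 = shut flat over the pan, about 1.5 = standing upright, 1.85 = stop, leaning outward. The hinge line is parallel to tray x at tray y -158 mm, 46 mm above the tray origin. The cover is a plate 250 x 84 x 5 mm, standing at the start; a stiff hinge (about 0.08 N m) keeps it where it is left, so it must be pushed right down.
- cover_edge (a point): Middle of the cover's free edge, 84 mm from the hinge line, on the plate's mid-thickness; moves with the cover.
- mat: Fixed black rubber tool mat, 260 (x) x 140 (y) x 4 mm; origin under its centre on the bench. It may lie left or right of the tray.
- rest: Fixed plywood board for the straightedge, 260 (x) x 80 (y) x 8 mm; origin under its centre on the bench. On the other side of the tray from the mat.
- straightedge: Loose aluminium straightedge standing on the rest, 0.25 kg: bar 228 (x) x 20 (y) x 24 mm high; on its middle an upright black grip 70 (x) x 18 (y) mm, from 24 to 60 mm above the origin. Origin: centre of the bar's underside.
- die: Steel setting die, standing: base 32 mm diameter x 18 mm, on it a stem 16 mm diameter up to 50 mm. Origin: centre of the underside. It may be absent.
- spanner: Steel ring spanner lying flat along its y: 104 mm long, shank 14 mm wide (x), 24 mm round heads at y = +-40 mm, 10 mm thick. Origin: middle of the underside. It may be absent.
- driver: Stubby screwdriver lying along its y: orange handle 22 (x) x 58 (y) x 20 mm high, centred at y = -20 mm; steel shaft 8 mm diameter from y = 9 to 51 mm. Origin: on the underside level of the handle, 20 mm from the handle's middle. It may be absent.
- oiler: Bystander: white plastic oil bottle, 56 mm diameter, 110 mm high; origin under its centre.
- carton: Bystander: cardboard carton 80 x 120 x 60 mm; origin under its centre.
- mug: Bystander: white mug, 80 mm diameter, 90 mm high; origin under its centre.
- blank0: Loose round steel snap blank, 22 mm diameter x 8 mm, 20 g, on the deck; origin: centre of its underside. It may be absent (4 to 7 are there).
- blank1: Loose round steel snap blank, 22 mm diameter x 8 mm, 20 g, on the deck; origin: centre of its underside. It may be absent (4 to 7 are there).
- blank2: Loose round steel snap blank, 22 mm diameter x 8 mm, 20 g, on the deck; origin: centre of its underside. It may be absent (4 to 7 are there).
- blank3: Loose round steel snap blank, 22 mm diameter x 8 mm, 20 g, on the deck; origin: centre of its underside. It may be absent (4 to 7 are there).
- blank4: Loose round steel snap blank, 22 mm diameter x 8 mm, 20 g, on the deck; origin: centre of its underside. It may be absent (4 to 7 are there).
- blank5: Loose round steel snap blank, 22 mm diameter x 8 mm, 20 g, on the deck; origin: centre of its underside. It may be absent (4 to 7 are there).
- blank6: Loose round steel snap blank, 22 mm diameter x 8 mm, 20 g, on the deck; origin: centre of its underside. It may be absent (4 to 7 are there).

How it is judged:
On the way, in this order (a step that is already met when the one before it is completed fails the run):
1. every tool is on the mat (x of die in the frame of mat between -0.13 and 0.13 m and y of die in the frame of mat between -0.07 and 0.07 m and z of each of die, spanner, driver in the frame of mat below 0.03 m and x of spanner in the frame of mat between -0.13 and 0.13 m and y of spanner in the frame of mat between -0.07 and 0.07 m and x of driver in the frame of mat between -0.13 and 0.13 m and y of driver in the frame of mat between -0.07 and 0.07 m), for 0.2 s.
2. every blank is in the catch pan, with the straightedge standing on the deck in the half of it nearer the lip (x of blank0 in the frame of tray between -0.122 and 0.122 m and y of blank0 in the frame of tray between -0.158 and -0.076 m and z of each of blank0, blank1, blank2, blank3, blank4, blank5, blank6 in the frame of tray below 0.026 m and x of blank1 in the frame of tray between -0.122 and 0.122 m and y of blank1 in the frame of tray between -0.158 and -0.076 m and x of blank2 in the frame of tray between -0.122 and 0.122 m and y of blank2 in the frame of tray between -0.158 and -0.076 m and x of blank3 in the frame of tray between -0.122 and 0.122 m and y of blank3 in the frame of tray between -0.158 and -0.076 m and x of blank4 in the frame of tray between -0.122 and 0.122 m and y of blank4 in the frame of tray between -0.158 and -0.076 m and x of blank5 in the frame of tray between -0.122 and 0.122 m and y of blank5 in the frame of tray between -0.158 and -0.076 m and x of blank6 in the frame of tray between -0.122 and 0.122 m and y of blank6 in the frame of tray between -0.158 and -0.076 m and x of straightedge in the frame of tray between -0.03 and 0.03 m and y of straightedge in the frame of tray between -0.11 and 0.04 m and z of straightedge in the frame of tray between 0.02 and 0.045 m), for 0.2 s.
At the end, for the whole second after the job is handed in: Blanks all in the pan below deck level; cover shut within 0.1 rad; tools resting on the mat; straightedge upright on the rest, within 50 mm lengthwise and 32 mm sideways of its centre and 0.25 rad of its length; everything still (all of step 1 and x of blank0 in the frame of tray between -0.122 and 0.122 m and y of blank0 in the frame of tray between -0.158 and -0.076 m and z of each of blank0, blank1, blank2, blank3, blank4, blank5, blank6 in the frame of tray below 0.026 m and x of blank1 in the frame of tray between -0.122 and 0.122 m and y of blank1 in the frame of tray between -0.158 and -0.076 m and x of blank2 in the frame of tray between -0.122 and 0.122 m and y of blank2 in the frame of tray between -0.158 and -0.076 m and x of blank3 in the frame of tray between -0.122 and 0.122 m and y of blank3 in the frame of tray between -0.158 and -0.076 m and x of blank4 in the frame of tray between -0.122 and 0.122 m and y of blank4 in the frame of tray between -0.158 and -0.076 m and x of blank5 in the frame of tray between -0.122 and 0.122 m and y of blank5 in the frame of tray between -0.158 and -0.076 m and x of blank6 in the frame of tray between -0.122 and 0.122 m and y of blank6 in the frame of tray between -0.158 and -0.076 m and x of straightedge in the frame of rest between -0.05 and 0.05 m and y of straightedge in the frame of rest between -0.032 and 0.032 m and z of straightedge in the frame of rest between 0.004 and 0.014 m and angle between straightedge's own z axis and vertical below 0.1 rad and angle between the x axis of straightedge and the x axis of rest, either way round below 0.25 rad and linear speed of each of die, spanner, driver, blank0, blank1, blank2, blank3, blank4, blank5, blank6, straightedge below 0.03 m/s and value of joint cover below 0.1 rad); the robot touches nothing.
It fails at once if the oiler was moved more than 30 mm (distance of oiler from where it was at the start of the episode above 0.03 m).
It fails at once if the carton was moved more than 30 mm (distance of carton from where it was at the start of the episode above 0.03 m).
It fails at once if the mug was moved more than 30 mm (distance of mug from where it was at the start of the episode above 0.03 m).
It fails at once if a blank was lifted (more than 60 mm above the deck) (height (world z) of any of blank0, blank1, blank2, blank3, blank4, blank5, blank6 above 0.09 m).
Of blank0, blank1, blank2, blank3, blank4, blank5, blank6 only 4 to 7 are there at a start; the rules pass over those that are not, and their reading is None.
Of die, spanner, driver only 2 to 3 are there at a start; the rules pass over those that are not, and their reading is None.
At some moment in a run one of blank0, blank1, blank2, blank3, blank4, blank5, blank6, spanner, driver may be knocked a few centimetres aside while the robot is not near it.
It also fails if it takes over 200 s, if anything falls off the work surface, if the arm or the gripper's body presses on something with over 40 N, if the wrist force passes 120 N, or if a joint passes its speed limit or range.

### The arm

A 7-joint arm with a two-finger parallel gripper is mounted at the origin on the work surface. World frame = base frame: x ahead of the robot, y to its left, z up, the work surface at z = 0. Lengths are in m, angles in rad, forces in N, time in s.
With the tool pointing down it reaches from about 0.4 to 0.875 m from the base axis. Payload 4.4 kg.
Tool frame: the origin (TCP) lies midway between the tips of the shut fingers; the grasp point (between the pads) lies 19 mm behind it; z points along the fingers, y is the line along which they close (so a half turn about z gives the same grasp; the last joint's range is limited). The gripper opens to 85 mm and grips with 20 to 120 N. Pads are 22 mm wide; open, the fingers measure 114 mm over their backs; the gripper's body (76 mm by 85 mm) begins 54 mm behind the grasp point. The pads swing forward as they close: fully open they stand 13 mm farther back than shut.
Start: joints at [1.211, 0.628, 0.038, 1.517, -0.027, 0.996, -0.02], TCP at [0.188, -0.622, 0.231] pointing down, gripper open.
Joint ranges: [-3.06, 3.06], [-0.37, 2.12], [-1.25, 1.32], [0.18, 2.47], [-1.1, 4.24], [0.23, 1.98], [-2.94, 2.94]. Speed limits (rad/s): [2.57, 2.57, 3.14, 3.14, 3.14, 3.14, 3.14].

### API

Orientations are given as a unit quaternion [x, y, z, w].
In Python, from workcell import env, solver, status, viewer, job gives the robot as it stands. The module is installed in compiled form; this text tells all that it offers. Calls block until the motion is done:
- env.move_to(position, orientation): joint-space move of the TCP to a pose.
- env.move_straight(position, max_speed=0.15, orientation=None, contact_N=None): straight line of the TCP; orientation=None keeps the orientation; max_speed is the mean speed in m/s. With contact_N (N) it stops when the force on the tool has changed by that much, and returns True; else False.
- env.movej(angles): joint-space move.
- env.open_gripper() and env.close_gripper(force=None): open the fingers fully, or close them until they stop; force is the grip in N (None keeps the last).
- env.dwell(seconds).
- solver.inverse_kinematics(position, orientation): joint angles nearest the present ones, or None.
- status.get_obs(): the state.
- viewer.grab_frame(name): name is "scene" or "top"; returns a dict with "img" (480x640x3 uint8, red, green, blue), "z_map" (480x640 float32, m along the optical axis (not along the pixel's ray), 0 where there is no reading), "fx", "fy", "cx", "cy" (pixels), "position" and "rotation" of the camera in the world. Camera axes: x right, y up, looking along -z (the intrinsics and any distortion apply to the point x, -y, -z); pixel columns grow to the right and rows downward; lengths in m; the calibration is good to about 2 mm. A picture is of the moment at which its call begins.
A pose or a line that the arm cannot do raises env.PlanningError and nothing moves.
- job.finish_job(): hands the job in; it is judged then, once.
The state is a dict: "time_s": time; "q": joint angles; "qd": joint speeds; "joint_torque": joint torques, N m; "ee_pos": TCP position; "eef_rot": TCP orientation; "force": force on the tool from outside, world axes, zero at the start; "torque": the same for the moment, N m; "grip_width": finger opening in m; "finger_force": force on a finger pad.
Only numpy, scipy, OpenCV 4.12 (cv2) and the standard library are available. Lean on these libraries where they do the work, as an engineer would, in place of code of your own. Each camera call takes 0.05 s, during which the arm holds its last target. There are 200 camera calls.

## Working session

There is one attempt and no reset: what is moved stays moved. The work goes in short steps, each a Python script; the robot and the scene stay as the last script left them, time stands still between calls to the robot, and variables do not carry over. Pictures are saved under pics/ and viewed, at most 14 in all, crops included, and the job is handed in when it is done.

```bash
mkdir -p pics
python3 - <<'E'
from workcell import env,solver,status,viewer,job
import cv2,numpy as np
for n in("scene","top"):
    f=viewer.grab_frame(n); cv2.imwrite(f"pics/{n}0.png",f["img"][:,:,::-1]); np.savez(f"{n}0.npz",**f)
    print(n,f["position"],f["rotation"],f["fx"],f["fy"],f["cx"],f["cy"],[k for k in f], (f["z_map"]>0).mean())
o=status.get_obs();print(o["ee_pos"],o["eef_rot"],o["time_s"],o["grip_width"])
E
```

```text
scene [ 0.98665362 -0.47444463  0.60055948] [0.37893051 0.14387548 0.31166721 0.8594039 ] 433.2115672097841 433.2115672097841 321.8853933329939 237.06276789294773 ['img', 'z_map', 'fx', 'fy', 'cx', 'cy', 'position', 'rotation'] 0.9960123697916666
top [0.4992082  0.00469065 1.0940701 ] [-0.032585    0.04475164  0.70897861 -0.70305394] 487.5282740826916 487.5282740826916 310.5794604278055 238.50986227613657 ['img', 'z_map', 'fx', 'fy', 'cx', 'cy', 'position', 'rotation'] 0.9960286458333333
[ 0.18808198 -0.62159668  0.23048955] [ 9.89229123e-01  1.46372787e-01 -1.47537535e-04 -8.53376268e-04] 0.1 0.08499472229990934
```

View pics/top0.png

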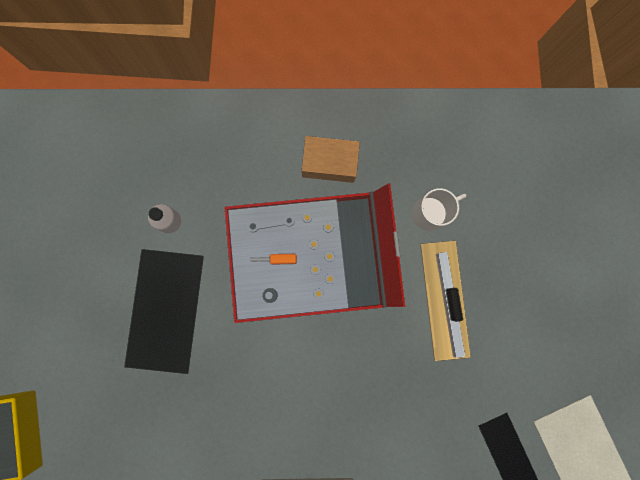

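View pics/scene0.png

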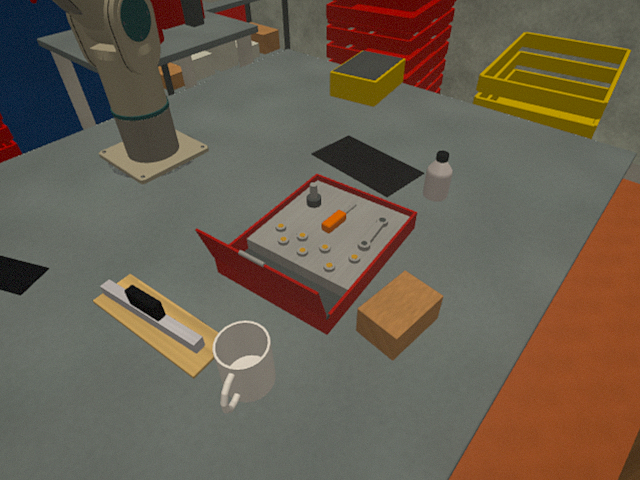

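The top view shows the tray centred at about (310,258), with its lip at column ~343 and the red cover standing at column ~390. The tools are the spanner (272,225), driver (280,259) and die (270,296). I count seven blanks in columns 307–330. The mat is on the left at (164,311). The rest and straightedge are on the right at (447,300), with the mug at (438,208) just beyond the rest.

```bash
cat > h.py <<'E'
from workcell import env,solver,status,viewer,job
import cv2,numpy as np
from scipy.spatial.transform import Rotation as R
def grab(n,save=None):
    f=viewer.grab_frame(n)
    if save: cv2.imwrite(f"pics/{save}.png",f["img"][:,:,::-1])
    return f
def rays(f):
    v,u=np.mgrid[:480,:640]
    d=np.stack([(u-f["cx"])/f["fx"],-(v-f["cy"])/f["fy"],-np.ones(u.shape)],-1)
    return R.from_quat(f["rotation"]).apply(d.reshape(-1,3)).reshape(480,640,3)
def cloud(f): return f["position"]+rays(f)*f["z_map"][...,None]
def cast(f,u,v,z):
    d=R.from_quat(f["rotation"]).apply([(u-f["cx"])/f["fx"],-(v-f["cy"])/f["fy"],-1.])
    return f["position"]+d*(z-f["position"][2])/d[2]
def rect(P):  # minAreaRect in mm
    r=cv2.minAreaRect((P[:,:2]*1000).astype(np.float32)); return np.round(r[0],1),np.round(r[1],1),round(r[2],1)
def masks(f):
    hsv=cv2.cvtColor(f["img"],cv2.COLOR_RGB2HSV); return hsv[...,0].astype(int),hsv[...,1].astype(int),hsv[...,2].astype(int)
def blobs(m,amin=15):
    n,l,s,c=cv2.connectedComponentsWithStats(m.astype(np.uint8)); return [(l==i,s[i],c[i]) for i in range(1,n) if s[i,4]>=amin]
E
python3 - <<'E'
from h import *
f=dict(np.load("top0.npz")); P=cloud(f); H,S,V=masks(f)
v,u=np.mgrid[:480,:640]; W=(v>120)&(v<390)&(u>100)&(u<480)
print("bench z",[np.round(P[y,x],3) for y,x in((380,300),(150,250),(350,220))], "noise",P[370:385,280:300,2].std())
Z=P[...,2]
red=W&((H<8)|(H>172))&(S>150)&(u>215)&(u<410)
print("red z hist",np.histogram(Z[red],[-.01,.02,.035,.04,.048,.06,.1,.15]))
for nm,m in dict(rim=red&(Z>.039)&(Z<.049),rimcut=red&(Z>.039)&(Z<.049)&(u<345),cover=red&(Z>.06),
  deck=W&(S<90)&(u>225)&(u<360)&(Z>.024)&(Z<.034),mat=W&(V<45)&(u<215)&(v>245),rest=W&(H>10)&(H<28)&(S>80)&(u>415)&(v>235),
  carton=W&(v<190)&(Z>.05),grip=W&(u>415)&(v>235)&(Z>.05),bar=W&(u>415)&(v>235)&(Z>.027)&(Z<.037),
  mug=W&(u>415)&(v<235)&(Z>.07),oil=W&(u<190)&(v<245)&(Z>.04),
  driver=W&(H>5)&(H<16)&(S>200)&(u>240)&(u<310)&(v>245)&(v<275)).items():
    b=max(blobs(m,1),key=lambda t:t[1][4])[0] if m.any() else m
    print(nm,m.sum(),b.sum(),*rect(P[b]),"z",np.round(np.percentile(Z[b],[5,50,95]),3),"px",u[b].mean().round(1),v[b].mean().round(1))
# things on deck
D=(u>233)&(u<338)&(v>203)&(v<312)
for nm,m in dict(orange=D&(H>8)&(H<32)&(S>60),dark=D&(V<110)&(S<90)).items():
    for b,s,c in blobs(m,8):
        print(nm,s[4],c.round(1),"z",np.median(Z[b]).round(3),"P36",cast(f,*c,.038).round(4))
E
```

```text
bench z [array([ 0.308,  0.011, -0.003]), array([ 0.825,  0.123, -0.001]), array([0.375, 0.186, 0.   ])] noise 0.002006558281240068
red z hist (array([ 78, 108,  61, 953, 192, 998, 894]), array([-0.01 ,  0.02 ,  0.035,  0.04 ,  0.048,  0.06 ,  0.1  ,  0.15 ]))
rim 995 994 [576.7   3.8] [251.8 317.4] 5.3 z [0.04  0.043 0.046] px 285.1 258.3
rimcut 822 822 [574.2  30.9] [251.7 263.2] 5.3 z [0.04  0.043 0.046] px 269.2 257.5
cover 1901 1898 [584.3 -87.1] [247.7 198.4] 5.3 z [0.064 0.098 0.127] px 389.0 247.0
deck 10500 10497 [573.6  37.4] [241.1 240.6] 5.3 z [0.026 0.03  0.033] px 286.5 259.8
mat 7336 7336 [447.8 196.8] [368.3 257.5] 82.8 z [0.    0.003 0.007] px 164.0 311.6
rest 2873 2864 [ 467.2 -177.7] [259.4 357.2] 5.3 z [0.004 0.008 0.011] px 442.3 298.7
carton 2178 2009 [665.3 -43.6] [119.8 341. ] 83.4 z [0.056 0.06  0.063] px 330.2 156.3
grip 389 354 [ 467.7 -162.5] [ 69.2 333.1] 1.1 z [0.054 0.067 0.07 ] px 454.9 304.2
bar 749 749 [ 471.1 -317.7] [227.3  21.6] 7.5 z [0.028 0.031 0.035] px 450.7 304.8
mug 478 451 [ 591.4 -177.5] [ 79.1 400.7] 38.0 z [0.072 0.086 0.092] px 441.5 205.8
oil 656 618 [598.  161.2] [366.1  54.3] 66.2 z [0.051 0.078 0.111] px 162.0 217.2
driver 202 202 [571.4  45.8] [17.5 52.3] 1.8 z [0.046 0.05  0.053] px 283.0 258.5
orange 25 [306.6 217. ] z 0.038 P36 [ 0.6625 -0.0058  0.038 ]
orange 26 [327.8 226.6] z 0.038 P36 [ 0.6411 -0.0521  0.038 ]
orange 26 [313.4 243.8] z 0.039 P36 [ 0.6034 -0.0201  0.038 ]
orange 266 [282.7 258.5] z 0.049 P36 [0.5721 0.0467 0.038 ]
orange 25 [329. 256.] z 0.038 P36 [ 0.5766 -0.0537  0.038 ]
orange 25 [314.6 269. ] z 0.038 P36 [ 0.5486 -0.0221  0.038 ]
orange 29 [329.7 278.4] z 0.038 P36 [ 0.5281 -0.0546  0.038 ]
orange 26 [318.2 293.4] z 0.037 P36 [ 0.4962 -0.0293  0.038 ]
dark 21 [288.8 220.1] z 0.04 P36 [0.6559 0.0332 0.038 ]
dark 29 [252.4 225.7] z 0.04 P36 [0.6442 0.1126 0.038 ]
dark 136 [270.2 295. ] z 0.047 P36 [0.4936 0.0738 0.038 ]
```

Run:
```python
import cv2
i=cv2.imread("pics/top0.png")[185:330,215:480]; cv2.imwrite("pics/crop0.png",cv2.resize(i,None,fx=3,fy=3,interpolation=cv2.INTER_CUBIC))
```

```text
(no output)
```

View pics/crop0.png

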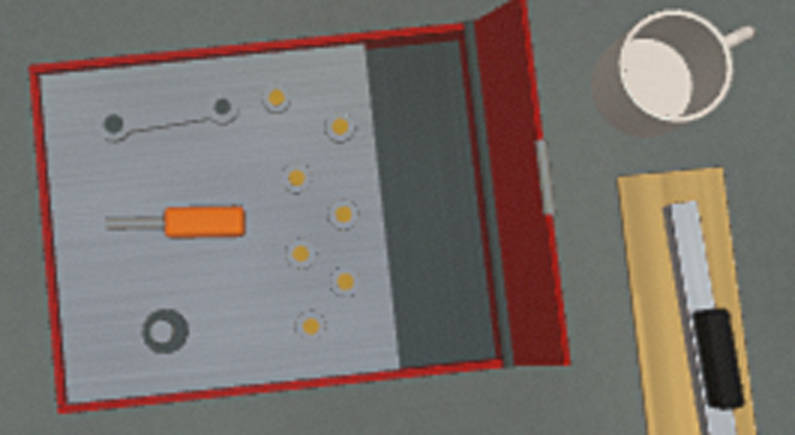

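The crop shows all seven blanks clear of the tools, the spanner along tray y near the far rim and the driver's shaft pointing +y. The cover stands upright. The outlier-stretched rectangles need fixing, so I'll re-cast those masks onto planes at known heights.

```bash
cat >> h.py <<'E'
T0=np.array([.5774,-.003]); TH=np.radians(5.3)
def planecast(f,m,z):
    d=rays(f)[m]; return f["position"]+d*((z-f["position"][2])/d[:,2])[:,None]
def rot(a): return np.array([[np.cos(a),-np.sin(a)],[np.sin(a),np.cos(a)]])
def w2t(p): return rot(TH).T@(np.asarray(p)[:2]-T0)
def t2w(x,y): return T0+rot(TH)@np.array([x,y])
def quat(phi):  # fingers close along world angle phi, tool down
    psi=(phi-np.pi/2+np.pi/2)%np.pi-np.pi/2
    return [np.cos(psi/2),np.sin(psi/2),0,0]
E
python3 - <<'E'
from h import *
f=dict(np.load("top0.npz")); P=cloud(f); H,S,V=masks(f);Z=P[...,2]
v,u=np.mgrid[:480,:640]; W=(v>120)&(v<390)&(u>100)&(u<480)
for nm,m,z in (("mat",W&(V<45)&(u<215)&(v>245),.004),("rest",W&(H>10)&(H<28)&(S>80)&(u>415)&(v>235),.008),
 ("grip",W&(u>430)&(v>270)&(V<60)&(v<335)&(Z>.062),.068),("bar",W&(u>430)&(u<470)&(v>235)&(Z>.027)&(Z<.037)&(S<40)&(V>110),.032),("carton",W&(v<190)&(Z>.055),.06),
 ("mug",W&(u>415)&(v<235)&(Z>.08),.09),("oil",W&(u<190)&(v<245)&(Z>.1),.11)):
    b=max(blobs(m,1),key=lambda t:t[1][4])[0]; print(nm,b.sum(),*rect(planecast(f,b,z)))
red=W&((H<8)|(H>172))&(S>150)&(u>370)&(u<410)&(Z>.06)
q=np.c_[np.array([w2t(p) for p in P[red]]),Z[red]]
for a,b in((.06,.08),(.08,.1),(.1,.12),(.12,.14)):
    k=(q[:,2]>a)&(q[:,2]<b)&(abs(q[:,0])<.1); print("cover",a,k.sum(),np.median(q[k],0).round(4))
print("die stem",cast(f,269,295.3,.08),"base",cast(f,270,295.3,.048))
sh=W&(S<40)&(u>248)&(u<263)&(v>255)&(v<264)&(V<150)
print("shaft?",sh.sum(),cast(f,250,258.5,.04),cast(f,263,258.7,.04),"handle",rect(planecast(f,W&(H>5)&(H<20)&(S>120)&(u>262)&(u<300)&(v>250)&(v<268),.05)))
E
```

```text
mat 7336 [462.  309.5] [137.4 257.1] 83.3
rest 2864 [ 479.8 -311.6] [258.8  80.6] 4.9
grip 275 [ 471.3 -316.2] [68.2 18.1] 7.3
bar 330 [ 404.4 -326.5] [92.5 19.4] 7.6
carton 1969 [792.7 -57.6] [121.   80.9] 83.5
mug 302 [ 673.6 -283.6] [78. 82.] 44.2
oil 140 [660.7 302.8] [27.8 24.1] 45.0
cover 0.06 398 [-0.0009 -0.1642  0.0707]
cover 0.08 404 [ 0.0004 -0.1694  0.0904]
cover 0.1 443 [-0.0047 -0.1748  0.1099]
cover 0.12 262 [ 0.009  -0.1795  0.1252]
die stem [0.49331152 0.07359901 0.08      ] base [0.49310542 0.07364764 0.048     ]
shaft? 54 [0.57246609 0.11732466 0.04      ] [0.57180409 0.08927208 0.04      ] handle (array([571.2,  45.7]), array([55.7, 19.3]), 89.5)
```

All sizes match what was given. Next I grasp the driver and then the die.

```bash
cat >> h.py <<'E'
MC=np.array([.462,.3095]); MA=np.radians(-6.7)
def mat(x,y): return MC+rot(MA)@np.array([x,y])
HI=.22
def pick(p,z,phi,force=60):
    q=quat(phi); env.open_gripper(); env.move_to([*p,HI],q); env.move_straight([*p,z+.04],.2); env.move_straight([*p,z],.08)
    env.close_gripper(force); env.move_straight([*p,HI],.15)
    o=status.get_obs(); print("grip",o["grip_width"].__round__(4),o["finger_force"],o["time_s"]); return o["grip_width"]
def place(p,z,phi):
    env.move_to([*p,HI],quat(phi)); env.move_straight([*p,z+.02],.2); hit=env.move_straight([*p,z],.04,contact_N=6)
    o=status.get_obs(); print("placed",hit,o["ee_pos"].round(4)); env.open_gripper(); env.move_straight([*p,HI],.25)
E
python3 - <<'E'
from h import *
phi=np.radians(-1)
if pick([.5712,.0457],.034,phi)>.015: place(mat(0,0)-[0,.02],.009,phi)
f=grab("top","top1"); np.savez("top1.npz",**f)
o=status.get_obs();print(o["time_s"],o["ee_pos"])
E
```

```text
grip 0.0208 58.99407148361206 6.5667
placed True [0.4616 0.2892 0.0085]
10.9417 [0.46113979 0.28869221 0.21851191]
```

View pics/top1.png

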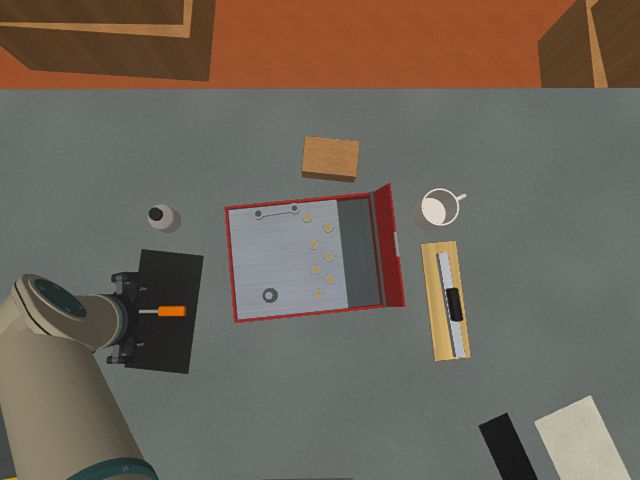

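The driver is on the mat at (170,311). The spanner has been knocked towards the far rim, with its heads now at about (258,213) and (294,209). I'll take the die next and measure the spanner.

Run:
```python
from h import *
phi=TH+np.pi/2
if pick([.4932,.0736],.052,phi)>.01: place(mat(-.085,-.01),.028,phi)
env.move_to([.45,.2,.3],quat(phi))
f=grab("top","top2"); np.savez("top2.npz",**f); H,S,V=masks(f)
v,u=np.mgrid[:480,:640]
D=(u>233)&(u<336)&(v>203)&(v<312)
for b,s,c in blobs(D&(V<110)&(S<90),8): p=cast(f,*c,.035); print("dark",s[4],c.round(1),p.round(4),w2t(p).round(4))
for b,s,c in blobs(D&(H>8)&(H<32)&(S>60),8): print("orange",s[4],w2t(cast(f,*c,.038)).round(4))
i=cv2.imread("pics/top2.png")[185:400,100:350]; cv2.imwrite("pics/crop2.png",cv2.resize(i,None,fx=2.6,fy=2.6,interpolation=cv2.INTER_CUBIC))
```

```text
grip 0.0139 58.44040632247925 15.3917
placed False [0.3763 0.3094 0.0278]
dark 20 [294.  207.9] [0.6835 0.0218 0.035 ] [0.1079 0.0149]
dark 29 [257.6 213.3] [0.6721 0.1017 0.035 ] [0.1039 0.0955]
dark 11 [262.  217.3] [0.6631 0.092  0.035 ] [0.0941 0.0867]
orange 25 [ 0.0845 -0.0106]
orange 26 [ 0.0588 -0.0547]
orange 26 [ 0.0243 -0.0194]
orange 25 [-0.0054 -0.0504]
orange 25 [-0.0304 -0.0164]
orange 29 [-0.0539 -0.0469]
orange 26 [-0.0833 -0.0186]
```

View pics/crop2.png

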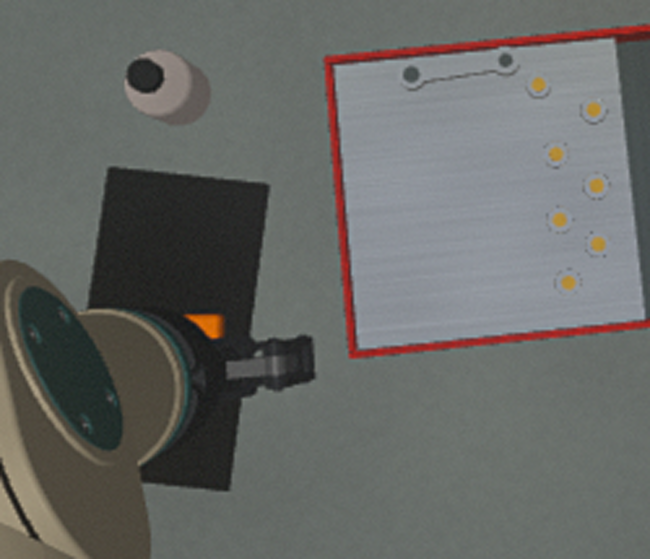

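The die has left the tray for the mat (the arm hides it here). The spanner's heads are at (412,75) and (506,61) in the crop, touching the rim, so a finger won't fit behind it. I'll press on the shank with the closed fingers and drag it inward.

Run:
```python
from h import *
phi=TH+np.pi/2; q=quat(phi)
a=t2w(.1025,.055); b=t2w(.055,.055)
env.close_gripper(40); env.move_to([*a,.15],q); env.move_straight([*a,.055],.2)
hit=env.move_straight([*a,.034],.02,contact_N=10); o=status.get_obs(); z=o["ee_pos"][2]; print(hit,o["ee_pos"].round(4),o["force"].round(1))
env.move_straight([*b,z],.04); o=status.get_obs(); print(o["ee_pos"].round(4),o["force"].round(1))
env.move_straight([*b,.2],.2); env.move_to([.45,.2,.3],q)
f=grab("top","top3"); np.savez("top3.npz",**f); H,S,V=masks(f)
v,u=np.mgrid[:480,:640]
D=(u>233)&(u<336)&(v>203)&(v<312)
for b,s,c in blobs(D&(V<110)&(S<90),8): p=cast(f,*c,.035); print("dark",s[4],c.round(1),p.round(4),w2t(p).round(4))
```

```text
True [0.6742 0.0612 0.0402] [-1.  -0.3  5. ]
[0.6274 0.0569 0.0402] [ 0.5 -0.   1. ]
dark 20 [294.  207.9] [0.6835 0.0218 0.035 ] [0.1079 0.0149]
dark 29 [257.6 213.3] [0.6721 0.1017 0.035 ] [0.1039 0.0955]
dark 10 [261.5 217.5] [0.6626 0.0931 0.035 ] [0.0937 0.0878]
```

It touched at the right height (0.040 m), but the force had gone by the time it dragged. I'll press harder in small steps, then drag.

Run:
```python
from h import *
phi=TH+np.pi/2; q=quat(phi)
a=t2w(.1035,.055); b=t2w(.055,.055)
env.move_to([*a,.15],q); env.move_straight([*a,.045],.2)
z=.041
while z>.030:
    env.move_straight([*a,z],.02); F=status.get_obs()["force"]; print(round(z,4),F.round(1))
    if F[2]>18: break
    z-=.001
for t in (.2,.4,.7,1): 
    p=np.array(a)+t*(np.array(b)-a); env.move_straight([*p,z],.04); o=status.get_obs(); print(o["ee_pos"].round(4),o["force"].round(1))
env.move_straight([*b,.2],.2); env.move_to([.45,.2,.3],q)
f=grab("top","top4"); np.savez("top4.npz",**f); H,S,V=masks(f)
v,u=np.mgrid[:480,:640]
D=(u>233)&(u<336)&(v>203)&(v<312)
for b,s,c in blobs(D&(V<110)&(S<90),8): p=cast(f,*c,.035); print("dark",s[4],c.round(1),p.round(4),w2t(p).round(4))
```

```text
0.041 [ 0.4  0.2 -0.1]
0.04 [-1.2  0.6  1.6]
0.039 [-1.4 -1.2  7.3]
0.038 [-3.9 -0.1 13.4]
0.037 [-5.8 -0.2 19. ]
[0.6705 0.0608 0.0401] [ 3.9  0.6 10.1]
[0.6614 0.0599 0.0401] [4.4 0.4 9.3]
[0.6471 0.0585 0.0401] [ 4.6 -0.4 10.2]
[0.6329 0.0572 0.0401] [ 5.   0.  10.9]
dark 21 [296. 227.] [0.6411 0.0176 0.035 ] [0.0653 0.0146]
dark 30 [259.6 232.5] [0.6295 0.0971 0.035 ] [0.0611 0.0949]
```

The drag worked: the spanner's middle is now at tray (63, 55) mm. I'll grasp it, offset inward to stay clear of the rim.

Run:
```python
from h import *
phi=np.radians(8.3)
if pick(t2w(.055,.055),.033,phi)>.008: place(mat(.08,0),.0085,phi)
env.move_to([.45,0,.3],quat(phi))
f=grab("top","top5"); np.savez("top5.npz",**f)
i=cv2.imread("pics/top5.png")[185:400,100:480]; cv2.imwrite("pics/crop5.png",cv2.resize(i,None,fx=2.1,fy=2.1,interpolation=cv2.INTER_CUBIC))
print(status.get_obs()["time_s"])
```

```text
grip 0.0119 58.81730496883392 39.3167
placed True [0.5407 0.3002 0.0077]
44.975
```

View pics/crop5.png

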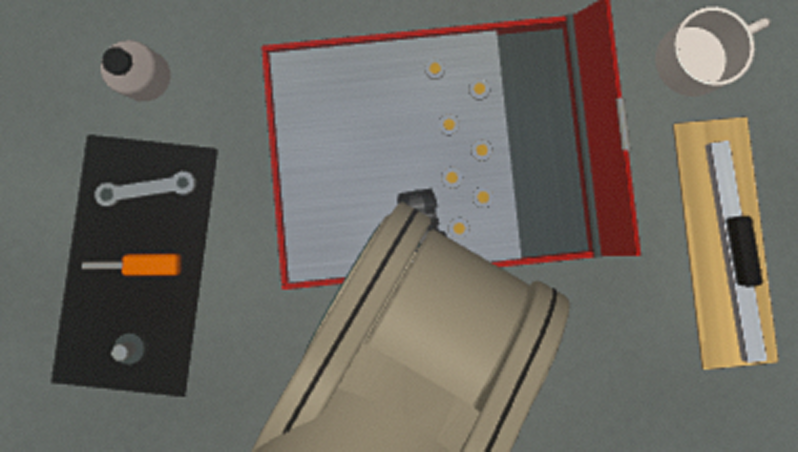

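All three tools lie on the mat: spanner (145,187), driver (150,265) and die (127,349). The seven blanks are unchanged. Next is the straightedge.

Run:
```python
from h import *
w=pick([.4713,-.3162],.040,np.radians(97.4),100)
assert w>.014
q=quat(TH+np.pi/2)
env.move_straight([.4713,-.3162,.30],.2)
c=t2w(0,.09); env.move_to([*c,.27],q); env.move_straight([*c,.085],.15); print(status.get_obs()["force"].round(1))
hit=env.move_straight([*c,.059],.03,contact_N=6); o=status.get_obs(); print(hit,o["ee_pos"].round(4),o["force"].round(1),w2t(o["ee_pos"]).round(4),o["time_s"])
f=grab("scene","scene6")
```

```text
grip 0.0162 97.55103349685669 50.3333
[-0.2 -0.2 -3.5]
True [0.5688 0.0866 0.0624] [-1.1 -0.4  4.4] [-0.0003  0.09  ] 54.5083
```

View pics/scene6.png

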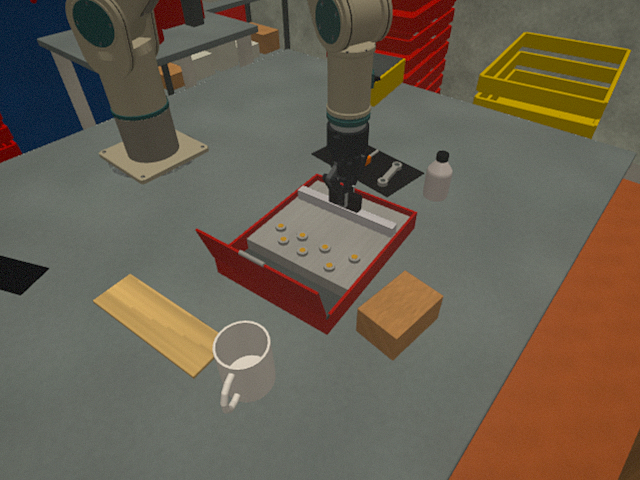

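The bar stands on the deck at (345,207), between the rims and behind all seven blanks, and the contact height is as predicted. Now I push.

Run:
```python
from h import *
z=.0625
for y,s in((-.03,.06),(-.07,.05),(-.095,.04)):
    env.move_straight([*t2w(0,y),z],s); o=status.get_obs(); print(w2t(o["ee_pos"]).round(4),o["force"].round(1))
env.dwell(.3)
env.move_straight([*t2w(0,-.02),z],.08); env.dwell(.3)
f=grab("scene","scene7"); g=grab("top","top7")
a=f["img"][150:350,180:430]; a=cv2.resize(a,None,fx=2.4,fy=2.4); b=cv2.resize(g["img"][185:330,215:415],None,fx=2,fy=2)
o=status.get_obs(); print(o["ee_pos"].round(4),o["time_s"],o["grip_width"])
cv2.imwrite("pics/s7.png",a[:,:,::-1]); cv2.imwrite("pics/t7.png",b[:,:,::-1])
```

```text
[-0.0002 -0.0299] [-1.1  3.8  3.2]
[-0.0002 -0.0718] [-0.3 -1.6  1.2]
[-0.0005 -0.0951] [ 0.3 -0.6 -3. ]
[ 0.5793 -0.0232  0.0625] 60.2167 0.016190664129607065
```

View pics/s7.png

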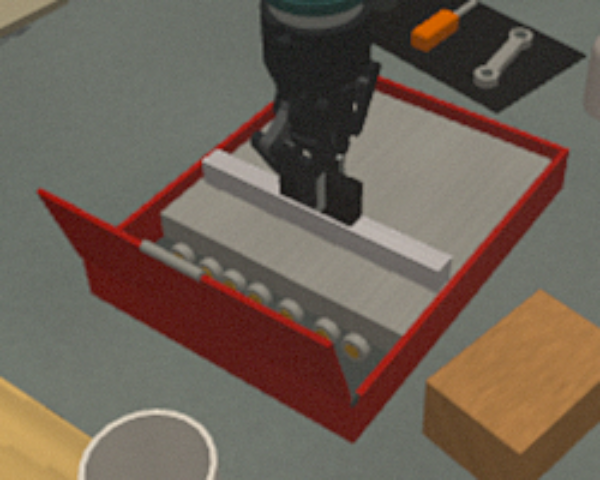

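View pics/t7.png

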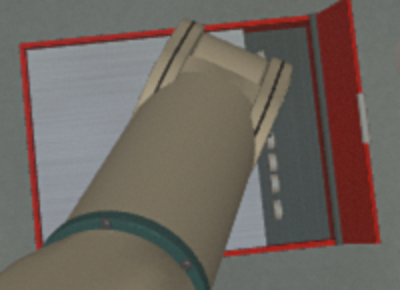

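All seven blanks are in the pan, leaning against the lip wall below deck level, in the crop from (182,250) to (355,347). Now the straightedge goes back to the rest and the cover gets shut.

Run:
```python
from h import *
env.dwell(.2)
c=t2w(0,-.02); env.move_straight([*c,.28],.15)
r=[.4798,-.3116]; q=quat(np.radians(94.9))
env.move_to([*r,.28],q); env.move_straight([*r,.06],.15)
hit=env.move_straight([*r,.037],.03,contact_N=6); o=status.get_obs(); print(hit,o["ee_pos"].round(4),o["time_s"])
env.open_gripper(); env.move_straight([*r,.25],.2)
# cover: closing dir along tray x; tips' +y lower edge pushes the outer face
env.close_gripper(40); q=quat(TH)
hy,hz,r0=-.158,.046,.066
def tip(th,extra=0.):
    c,s=np.cos(th),np.sin(th); y=hy+r0*c-(.0025+extra)*s-.011; z=hz+r0*s+(.0025+extra)*c
    return [*t2w(0,y),z]
s=tip(1.84,.035)
env.move_to([s[0],s[1],.25],q); env.move_straight(s,.15); print("at",status.get_obs()["ee_pos"].round(4))
for th in np.arange(1.8,.15,-.15):
    env.move_straight(tip(th),.08); o=status.get_obs(); print(round(th,2),o["force"].round(1))
```

```text
True [ 0.4796 -0.3115  0.0404] 65.4333
at [ 0.5985 -0.2253  0.1007]
1.8 [ 0.7 -0.   0. ]
1.65 [ 0.2 -0.4 -0.3]
1.5 [-0.3 -0.4  0.9]
1.35 [-0.2  0.3 -0.2]
1.2 [ 0.6 -0.5 -0.9]
1.05 [-0.2 -0.  -0.2]
0.9 [-0.6 -0.9 -0.9]
0.75 [-1.   0.3  0.9]
0.6 [ 0.2 -0.5 -0.3]
0.45 [-0.6 -0.3 -0.2]
0.3 [ 0.1 -0.8  0.8]
0.15 [ 0.6 -0.4  0.5]
```

Run:
```python
from h import *
p=t2w(0,-.1)
hit=env.move_straight([*p,.044],.03,contact_N=12); o=status.get_obs(); print(hit,o["ee_pos"].round(4),o["force"].round(1))
env.move_straight([*p,.25],.2); env.move_to([.4,.0,.35],quat(TH)); env.dwell(.3)
f=grab("scene","scene8"); g=grab("top","top8"); P=cloud(g); H,S,V=masks(g)
v,u=np.mgrid[:480,:640]
m=((H<8)|(H>172))&(S>150)&(u>335)&(u<400)&(v>180)&(v<320)
q=np.c_[np.array([w2t(p) for p in P[m]]),P[m][:,2]]
for a in np.arange(-.16,-.06,.02):
    k=(q[:,1]>a)&(q[:,1]<a+.02)&(abs(q[:,0])<.1); print(a.round(2),k.sum(),np.median(q[k,2]).round(4) if k.any() else None)
Z=P[...,2]; W=(u>415)&(u<480)&(v>235)&(v<370)
for nm,mm,z in(("grip",W&(V<60)&(Z>.062),.068),("rest",W&(H>10)&(H<28)&(S>80),.008)): print(nm,rect(planecast(g,mm,z)),np.median(Z[mm]))
print(status.get_obs()["time_s"])
```

```text
True [ 0.5873 -0.1051  0.0511] [-2.   1.4  9.3]
-0.16 732 0.0505
-0.14 853 0.0506
-0.12 856 0.0506
-0.1 864 0.0506
-0.08 211 0.0505
grip (array([ 478.5, -307. ]), array([68.2, 23.9]), 4.8) 0.0675276400840521
rest (array([ 479.8, -311.7]), array([258.8,  80.8]), 4.9) 0.007524398329381121
77.0833
```

View pics/scene8.png

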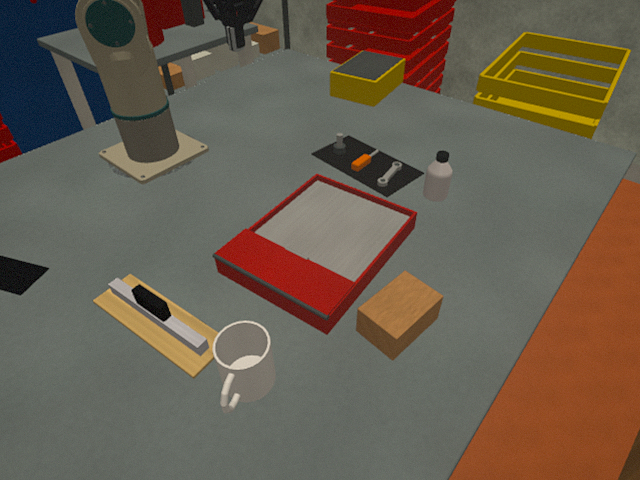

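View pics/top8.png

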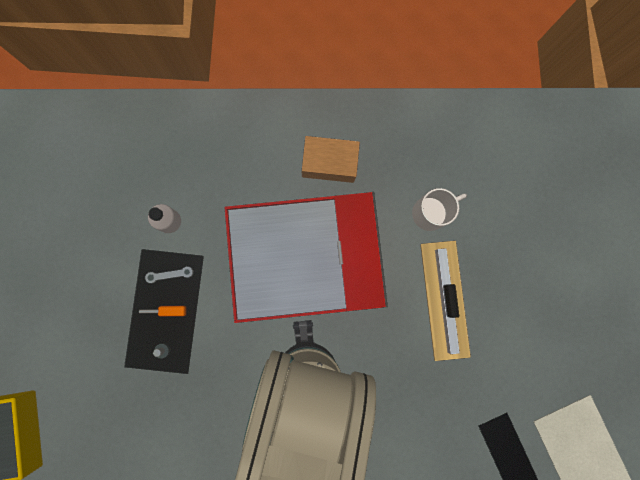

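The cover lies flat across the pan, at a constant 50.5 mm, at (360,250). The straightedge is centred on the rest at (447,300), the tools are on the mat, the deck is empty and the bystanders haven't moved.

```bash
python3 -c "
from workcell import job; print(job.finish_job())"
```

```text
the job is handed in; nothing more can be done
None
```

I handed the job in at about 77 s: the three tools are on the mat, all seven blanks are in the pan with the cover shut flat, the straightedge is back on its rest, and the bystanders haven't moved; no verdict was returned.

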